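# Knock out the set bonbons

### The arm

A 6-joint arm with a two-finger parallel gripper is mounted at the origin on the work surface. World frame = base frame: x ahead of the robot, y to its left, z up, the work surface at z = 0. Lengths are in mm, angles in rad, forces in N, time in s.
With the tool pointing down it reaches from about 350 to 875 mm from the base axis. Payload 4.2 kg.
Tool frame: the origin (TCP) lies at the very end of the fingers, on their centre line; the grasp point (between the pads) lies 19 mm behind it; z points along the fingers, y is the line along which they close (so a half turn about z gives the same grasp; the last joint's range is limited). The gripper opens to 85 mm and grips with 20 to 120 N. Pads are 22 mm wide; open, the fingers measure 114 mm over their backs; the gripper's body (76 mm by 85 mm) begins 54 mm behind the grasp point. The pads swing forward as they close: fully open they stand 13 mm farther back than shut.
Start: joints at [1.446, 0.385, 0.008, 0, -1.194, -0.259], TCP at [233.996, 579.521, 231.312] pointing down, gripper open.
Joint ranges: [-3.14, 3.14], [-1.21, 2.06], [-1.07, 1.41], [-3.16, 2.05], [-2.99, -0.16], [-3.1, 3.1]. Speed limits (rad/s): [2.79, 2.79, 3.14, 3.14, 3.14, 3.14].

### API

Orientations are given as a unit quaternion [x, y, z, w].
In Python, from bench import arm, optics gives the robot as it stands. The module is installed in compiled form; this text tells all that it offers.
- The arm moves only by the tool step_arm, never from a script. Its argument "motion" is a list of rows, each an object with "dr": the turn, a rotation vector about the tool's x, y, z in units of 8 degrees (1.0 is 8 degrees), a list of three; "slide": the shift along the tool's x, y, z in mm, a list of three; "jaw": the finger opening in mm, from 0 to 85.4. A call has exactly 8 rows; each row is the pose to reach, as a shift and turn from the pose commanded when the call began, along the tool's axes at that moment; what a row does not reach only later rows make up. A row lasts 1/8 s, in which the tool goes at most 62.5 mm and 10.7 degrees, less where a joint would pass 70% of its speed; a pose out of reach is approached as far as the arm can. A call with a gripper value outside its range is refused whole. The fingers move at their own pace and stop on an object; the grip force is fixed at half the most. Time passes only in rows, so rows that repeat a pose let the fingers close, or fill a call up. It gives the time, the measured TCP pose, the force, the opening and the grip force at its end, in the units of the state.
- arm.read_state(): the state, without advancing time (a new reading comes with each control period).
- optics.get_image(name): name is "side" or "top"; returns the picture (400x640x3 uint8, blue, green, red); there is no depth.
- optics.camera_info(name): a dict with "camera_matrix" (3x3 intrinsics, pixels), "k1" (the pictures are not rectified: a ray, as slopes to the right and down, at radius r is drawn at 1 + k1 r^2 times it, then the intrinsics apply), "view" (4x4, takes a point from world to camera coordinates). Camera axes: x right, y up, looking along -z (the intrinsics and any distortion apply to the point x, -y, -z); pixel columns grow to the right and rows downward; lengths in mm; the calibration is good to about 2 mm. A picture is of the moment at which its call begins. camera_info takes no time and is no camera call.
- arm.job_done(): hands the job in; it is judged then, once.
The state is a dict: "clock": time; "joints": joint angles; "joint_vel": joint speeds; "joint_efforts": joint torques, N m; "position": TCP position; "ee_rot": TCP orientation; "contact_force": force on the tool from outside, world axes, zero at the start; "wrist_torque": the same for the moment, N m; "gripper_width": finger opening in mm; "grasp_force": force on a finger pad.
Only numpy, scipy, OpenCV 4.12 (cv2) and the standard library are available. Lean on these libraries where they do the work, as an engineer would, in place of code of your own. Each camera call takes 0.05 s, during which the arm holds its last target. There are 200 camera calls.

### The job

The bonbons in the two clear moulds have set. With the fingertips only, push each mould over from where it stands on its edge so that it drops face down on the white board: open side with the brown chocolate caps underneath, red shells up. Do not grip, lift or shove the moulds along the board, and leave the shaker, the colour bottle and the palette knife as they are.

Things in the scene. Friction and masses are not known exactly. Their poses are not given: they have to be found in the camera images.
- mould_a: clear rigid bonbon mould, 275 long x 135 high x 24 mm thick, 0.4 to 0.75 kg, standing free on a long edge; its open face starts turned roughly away from the robot, at the left or right place. Origin: middle of the edge it stands on. x: square to the plate, out of the OPEN FACE; y along the length; z up to the top edge. Once it leans about 10 degrees it falls by itself. Lying open face down, x points down.
- mould_a_face (a point): centre of the open face of mould_a, 12 mm out from mid thickness and 67 mm above the standing edge: a flat side with 21 brown chocolate caps (3 rows of 7, 29 mm wide) flush in it. This side must end underneath; x axis points out of the face
- mould_a_back (a point): middle of the top edge of mould_a on its BACK side (12 mm behind mid thickness, 135 mm above the standing edge). The back has a 3 mm wide skirt round its rim and, 5 mm deep inside it, the cavities with the shiny red shells showing; it is firm enough to push on anywhere
- mould_b: clear rigid bonbon mould, 275 long x 135 high x 24 mm thick, 0.4 to 0.75 kg, standing free on a long edge; its open face starts turned roughly towards the robot, at the left or right place. Origin: middle of the edge it stands on. x: square to the plate, out of the OPEN FACE; y along the length; z up to the top edge. Once it leans about 10 degrees it falls by itself. Lying open face down, x points down.
- mould_b_face (a point): centre of the open face of mould_b, 12 mm out from mid thickness and 67 mm above the standing edge: a flat side with 21 brown chocolate caps (3 rows of 7, 29 mm wide) flush in it. This side must end underneath; x axis points out of the face
- mould_b_back (a point): middle of the top edge of mould_b on its BACK side (12 mm behind mid thickness, 135 mm above the standing edge). The back has a 3 mm wide skirt round its rim and, 5 mm deep inside it, the cavities with the shiny red shells showing; it is firm enough to push on anywhere
- board: fixed white plastic pastry board, 500 mm (x) by 960 mm (y) by 12 mm thick; origin at the centre of its underside, on the bench; its top is 12 mm above that
- shaker: steel cocoa shaker, a can 63 mm wide and 93 mm high, standing on the board about 110 mm behind the back of mould_a and some 85 mm to that mould's +y side; loose; origin at the centre of its underside
- bottle: red colour bottle with a white nozzle, 44 mm wide and 128 mm high, standing on the board about 110 mm behind the back of mould_b and some 85 mm to that mould's +y side; loose; origin at the centre of its underside
- palette_knife: palette knife with black handle, 250 mm long, 26 mm wide and 16 mm high, lying along x on the board between the two moulds' places; loose; origin at the underside near its middle, x axis towards the blade's tip

How it is judged (in metres and radians):
At the end, for the whole second after the job is handed in: Both moulds lie flat and at rest on the white board with the open face (brown caps) down, within about 4.5 degrees of level; the edge each stood on is within 80 mm of where it was; shaker, bottle and palette knife are within 20 mm of where they were and not tipped (angle between each of mould_a, mould_b's own x axis and vertical above 3.06 rad and z of mould_a in the frame of board between 0.018 and 0.03 m and distance of each of mould_a, mould_b from where it was at the start of the episode below 0.08 m and linear speed of each of mould_a, mould_b below 0.02 m/s and angular speed of each of mould_a, mould_b below 0.1 rad/s and z of mould_b in the frame of board between 0.018 and 0.03 m and distance of each of shaker, bottle, palette_knife from where it was at the start of the episode below 0.02 m and angle between each of shaker, bottle, palette_knife's own z axis and vertical below 0.15 rad); the robot touches nothing.
It fails at once if a mould was lifted or carried: the edge it stood on came more than 50 mm above the board's top (z of any of mould_a, mould_b in the frame of board above 0.062 m).
It fails at once if a mould was shoved along: the edge it stood on went more than 100 mm from where it was (distance of any of mould_a, mould_b from where it was at the start of the episode above 0.1 m).
It fails at once if the shaker, the bottle or the palette knife was moved more than 20 mm or tipped (distance of any of shaker, bottle, palette_knife from where it was at the start of the episode above 0.02 m or angle between any of shaker, bottle, palette_knife's own z axis and vertical above 0.3 rad).
It also fails if it takes over 42 s, if anything falls off the work surface, if the arm or the gripper's body presses on something with over 40 N, if the wrist force passes 120 N, or if a joint passes its speed limit or range.

## Working session

There is one attempt and no reset: what is moved stays moved. The work goes in short steps, Python scripts to look and compute and a tool call to move; the robot and the scene stay as the last step left them, time stands still between calls to the robot, and variables do not carry over. Pictures are saved under pics/ and viewed, at most 10 in all, crops included, and the job is handed in when it is done.

Besides the shell and the picture viewer there is one more tool, called after "Emit:" as name(argument=value, ...) on one line, values as JSON. step_arm: Moves the arm, as the interface text tells. Its arguments: {"type":"object","properties":{"motion":{"type":"array","items":{"type":"object","properties":{"dr":{"type":"array","items":{"type":"number"}},"slide":{"type":"array","items":{"type":"number"}},"jaw":{"type":"number"}}}}},"required":["motion"]}

```bash
mkdir -p pics
cat > h.py <<'E'
import numpy as np,cv2
from bench import arm,optics
from scipy.spatial.transform import Rotation as R
def ray(n,u,v):
    c=optics.camera_info(n);K=np.array(c["camera_matrix"]);V=np.array(c["view"])
    p=cv2.undistortPoints(np.array([[[u,v]]],float),K,np.array([c["k1"],0,0,0,0.]))[0,0]
    d=V[:3,:3].T@np.array([p[0],-p[1],-1]);o=-V[:3,:3].T@V[:3,3];return o,d
def at(n,u,v,z):
    o,d=ray(n,u,v);return (o+d*(z-o[2])/d[2]).round(1)
E
python3 - <<'E'
from h import *
for n in("top","side"):cv2.imwrite(f"pics/{n}0.png",optics.get_image(n)); c=optics.camera_info(n);print(n,ray(n,320,200))
s=arm.read_state();print(s);print(R.from_quat(s["ee_rot"]).as_matrix().round(3))
E
```

```text
top (array([ 327.99492517,  -26.5503683 , 1124.08235066]), array([ 0.1939123 ,  0.01579461, -0.98117826]))
side (array([416.08993905, 823.03800919, 962.1065937 ]), array([ 0.07374744, -0.70496546, -0.70546769]))
{'clock': 0.1, 'joints': array([ 1.44561686e+00,  3.85481501e-01,  6.78026006e-03, -4.42187021e-04,
       -1.19403015e+00, -2.58619928e-01]), 'joint_vel': array([ 0.00102476, -0.00127116,  0.00276132,  0.00178681, -0.00234015,
        0.00067206]), 'joint_efforts': array([-8.35286010e-04, -3.93316805e+01,  1.88931245e+01,  4.19801518e+00,
       -2.52967824e-03,  3.44269679e-06]), 'position': array([233.8038836 , 579.0567386 , 230.33576505]), 'ee_rot': array([ 9.81627653e-01, -1.90804016e-01, -1.40543876e-04,  9.79078369e-04]), 'contact_force': array([0.65702239, 0.17715693, 0.14509268]), 'wrist_torque': array([-0.01765683, -0.01398116, -0.00782456]), 'grasp_force': 0.0, 'gripper_width': 85.37615022259756}
[[ 0.927 -0.375 -0.001]
 [-0.375 -0.927 -0.002]
 [ 0.     0.002 -1.   ]]
```

View pics/top0.png

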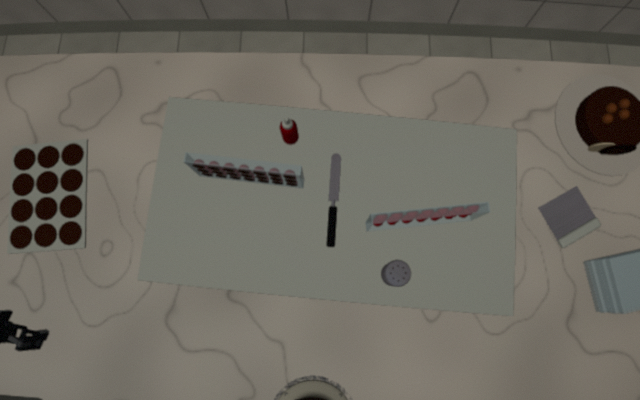

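View pics/side0.png

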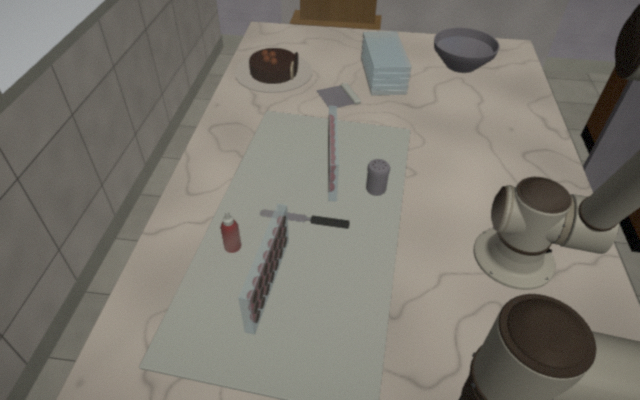

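Top view: mould_b is on the left (px 187–303, row ~170, caps towards the robot), with the bottle behind it at (289,130). mould_a is on the right (367–488, row ~215, red shells towards the robot), with the shaker at (397,273). The knife lies between them. I'll zoom in to get exact edges.

Run:
```python
from h import *
im=cv2.imread("pics/top0.png")
a=cv2.resize(im[140:200,175:315],(790,339),interpolation=2)
b=cv2.resize(im[195:245,355:500],(790,272),interpolation=2)
out=np.zeros((600,800,3),np.uint8);out[:325,:790]=a[:325];out[326:598,:790]=b
cv2.imwrite("pics/z.png",cv2.convertScaleAbs(out,alpha=1.6))
for p in [(168,97),(518,128),(513,315),(138,280)]:print("board",at("top",*p,12))
print("bottle",at("top",289,122,140),"shaker",at("top",397,269,105))
for p in[(335,155),(331,245)]:print("knife",at("top",*p,20))
```

```text
board [828.9 415.   12. ]
board [ 758.2 -545.    12. ]
board [ 260.7 -501.7   12. ]
board [332.4 450.4  12. ]
bottle [710.1  66.8 140. ] shaker [ 369.8 -191.7  105. ]
knife [667.2 -45.7  20. ]
knife [430.9 -38.8  20. ]
```

View pics/z.png

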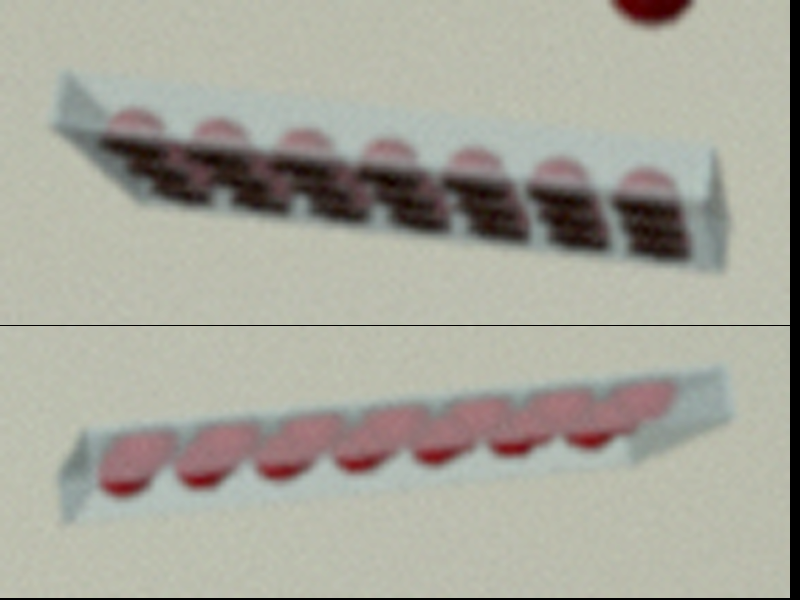

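The crop shows mould_b's top strip at (65,72)-(712,150) on the back and (55,125)-(712,205) on the front. mould_a's top strip is (85,430)-(725,368) on the front and (86,480)-(733,415) on the back.

Run:
```python
from h import *
B=[(65,72),(712,150),(55,125),(712,205)];A=[(85,430),(725,368),(86,480),(733,415)]
def rep(n,P):
    W=[at("top",*p,147) for p in P];m=np.mean(W,0);d=(W[1]-W[0])+(W[3]-W[2])
    print(n,W,"mid",m,"len",np.linalg.norm(d)/2,"thick",np.linalg.norm(W[0]-W[2]),"dir",np.degrees(np.arctan2(d[1],d[0])))
rep("B",[(175+u/5.643,140+v/5.65) for u,v in B])
rep("A",[(355+u/5.448,195+(v-326)/5.44) for u,v in A])
```

```text
B [array([628.3, 303.9, 147. ]), array([599. ,  34.2, 147. ]), array([605.5, 306.2, 147. ]), array([575.9,  33.6, 147. ])] mid [602.175 169.475 147.   ] len 272.7446149789212 thick 22.915715131760518 dir -96.19868087686646
A [array([ 490.6, -126. ,  147. ]), array([ 521.8, -397.9,  147. ]), array([ 469.6, -126.4,  147. ]), array([ 501.7, -400.3,  147. ])] mid [ 495.925 -262.65   147.   ] len 274.7291984846168 thick 21.003809178337153 dir -83.38458795497498
```

Emit:
step_arm(motion=[{"slide": [40,17,0],"dr": [0,0,-0.4],"jaw": 0},{"slide": [90,39,0],"dr": [0,0,-0.8],"jaw": 0},{"slide": [145,62,0],"dr": [0,0,-1.2],"jaw": 0},{"slide": [200,86,0],"dr": [0,0,-1.6],"jaw": 0},{"slide": [255,110,0],"dr": [0,0,-1.97],"jaw": 0},{"slide": [310,133,0],"dr": [0,0,-1.97],"jaw": 0},{"slide": [365,157,0],"dr": [0,0,-1.97],"jaw": 0},{"slide": [420,180,0],"dr": [0,0,-1.97],"jaw": 0}])

```text
clock: 1.1
position: [557.0, 253.7, 230.9]
ee_rot: [0.999, -0.054, -0.0, 0.0]
contact_force: [-0.4, 0.5, 0.2]
gripper_width: 0.0
grasp_force: 0.0
```

```bash
cat > go.py <<'E'
import sys
from h import *
s=arm.read_state();M=R.from_quat(s["ee_rot"]).as_matrix();t=np.array([float(v) for v in sys.argv[1:4]])
print(s["clock"],s["position"].round(1),"yaw",np.degrees(np.arctan2(M[1,0],M[0,0])).round(2),"slide",(M.T@(t-s["position"])).round(1),s["contact_force"].round(1),s["gripper_width"],M[:,2].round(3))
E
python3 go.py 645 165 230
```

```text
1.1 [557.  253.7 230.9] yaw -6.23 slide [97.1 78.6  0.9] [-0.4  0.5  0.2] 0.00648871922927262 [-0.001 -0.    -1.   ]
```

Emit:
step_arm(motion=[{"slide": [40,32,0],"dr": [0,0,0],"jaw": 0},{"slide": [75,61,0],"dr": [0,0,0],"jaw": 0},{"slide": [97,78,0],"dr": [0,0,0],"jaw": 0},{"slide": [97,78,10],"dr": [0,0,0],"jaw": 0},{"slide": [97,78,40],"dr": [0,0,0],"jaw": 0},{"slide": [97,78,75],"dr": [0,0,0],"jaw": 0},{"slide": [97,78,105],"dr": [0,0,0],"jaw": 0},{"slide": [97,78,110],"dr": [0,0,0],"jaw": 0}])

```text
clock: 2.1
position: [641.6, 167.3, 118.1]
ee_rot: [0.999, -0.054, -0.003, 0.001]
contact_force: [-0.2, -0.3, 0.4]
gripper_width: -0.2
grasp_force: 0.0
```

```bash
python3 go.py 625 167.5 120
python3 - <<'E'
from h import *
im=optics.get_image("top")[90:240,160:400];sd=optics.get_image("side")[140:360,140:400]
cv2.imwrite("pics/c1.png",cv2.convertScaleAbs(np.vstack([cv2.resize(im,(400,250),interpolation=2),cv2.resize(sd,(400,338),interpolation=2)]),alpha=1.5))
E
```

```text
2.1 [641.6 167.3 118.1] yaw -6.19 slide [-16.5   1.6  -1.8] [-0.2 -0.3  0.4] -0.23917620807017598 [-0.006 -0.002 -1.   ]
```

View pics/c1.png

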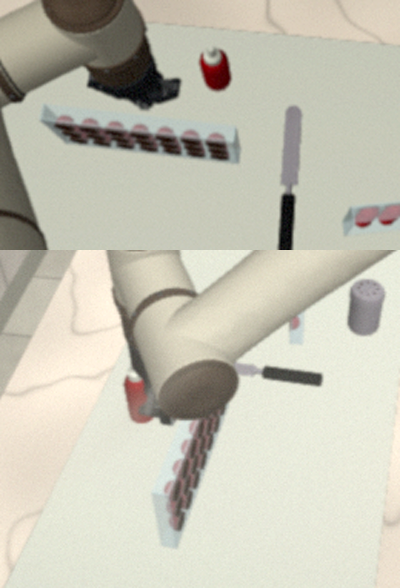

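The fingertips are behind mould_b's middle, clear of both the bottle and the mould. Next is a slow push.

Emit:
step_arm(motion=[{"slide": [-7,0,0],"dr": [0,0,0],"jaw": 0},{"slide": [-13,0,0],"dr": [0,0,0],"jaw": 0},{"slide": [-18,0,0],"dr": [0,0,0],"jaw": 0},{"slide": [-23,0,0],"dr": [0,0,0],"jaw": 0},{"slide": [-28,0,0],"dr": [0,0,0],"jaw": 0},{"slide": [-34,0,0],"dr": [0,0,0],"jaw": 0},{"slide": [-39,0,0],"dr": [0,0,0],"jaw": 0},{"slide": [-44,0,0],"dr": [0,0,0],"jaw": 0}])

```text
clock: 3.2
position: [599.9, 172.1, 121.2]
ee_rot: [0.999, -0.054, -0.0, 0.0]
contact_force: [-0.3, -0.7, -0.1]
gripper_width: -0.0
grasp_force: 0.0
```

```bash
python3 go.py 625 167.5 120
python3 - <<'E'
from h import *
im=optics.get_image("top")[90:240,160:400];sd=optics.get_image("side")[140:360,140:400]
cv2.imwrite("pics/c2.png",cv2.convertScaleAbs(np.vstack([cv2.resize(im,(400,250),interpolation=2),cv2.resize(sd,(400,338),interpolation=2)]),alpha=1.5))
E
```

```text
3.2 [599.9 172.1 121.2] yaw -6.23 slide [25.5  1.8  1.2] [-0.3 -0.7 -0.1] -0.04520990496553568 [-0. -0. -1.]
```

View pics/c2.png

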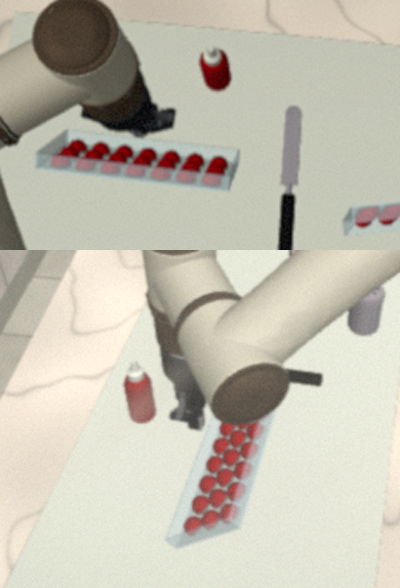

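mould_b is going over with the red shells up, and the bottle hasn't moved. I'll raise the arm and go round to behind mould_a.

Emit:
step_arm(motion=[{"slide": [0,0,-40],"dr": [0,0,0],"jaw": 0},{"slide": [0,0,-90],"dr": [0,0,0],"jaw": 0},{"slide": [-5,25,-110],"dr": [0,0,-0.4],"jaw": 0},{"slide": [-16,75,-110],"dr": [0,0,-0.8],"jaw": 0},{"slide": [-28,130,-110],"dr": [0,0,-1.2],"jaw": 0},{"slide": [-40,185,-110],"dr": [0,0,-1.6],"jaw": 0},{"slide": [-52,240,-110],"dr": [0,0,-1.6],"jaw": 0},{"slide": [-64,295,-110],"dr": [0,0,-1.6],"jaw": 0}])

```text
clock: 4.3
position: [504.0, -115.9, 231.6]
ee_rot: [0.998, 0.057, 0.0, 0.0]
contact_force: [1.4, -0.5, -0.0]
gripper_width: -0.1
grasp_force: 0.0
```

```bash
python3 go.py 453 -267.6 230
```

```text
4.3 [ 504.  -115.9  231.6] yaw 6.59 slide [-68.  144.9   1.6] [ 1.4 -0.5 -0. ] -0.05507877751594813 [ 0.001 -0.    -1.   ]
```

Emit:
step_arm(motion=[{"slide": [-23,48,0],"dr": [0,0,0],"jaw": 0},{"slide": [-45,96,0],"dr": [0,0,0],"jaw": 0},{"slide": [-62,132,0],"dr": [0,0,0],"jaw": 0},{"slide": [-68,145,0],"dr": [0,0,0],"jaw": 0},{"slide": [-68,145,20],"dr": [0,0,0],"jaw": 0},{"slide": [-68,145,60],"dr": [0,0,0],"jaw": 0},{"slide": [-68,145,100],"dr": [0,0,0],"jaw": 0},{"slide": [-68,145,111],"dr": [0,0,0],"jaw": 0}])

```text
clock: 5.3
position: [452.5, -265.2, 118.1]
ee_rot: [0.998, 0.058, -0.002, -0.001]
contact_force: [-0.6, -0.1, 0.1]
gripper_width: -0.0
grasp_force: 0.0
```

```bash
python3 go.py 473 -265 120
python3 - <<'E'
from h import *
im=optics.get_image("top");sd=optics.get_image("side")
cv2.imwrite("pics/c3.png",cv2.convertScaleAbs(np.vstack([cv2.resize(im[120:320,160:520],(540,300),interpolation=2),cv2.resize(sd[80:360,140:640],(540,300),interpolation=2)]),alpha=1.5))
E
```

```text
5.3 [ 452.5 -265.2  118.1] yaw 6.6 slide [20.4  2.2 -2. ] [-0.6 -0.1  0.1] -0.036074093239909566 [-0.005  0.001 -1.   ]
```

View pics/c3.png

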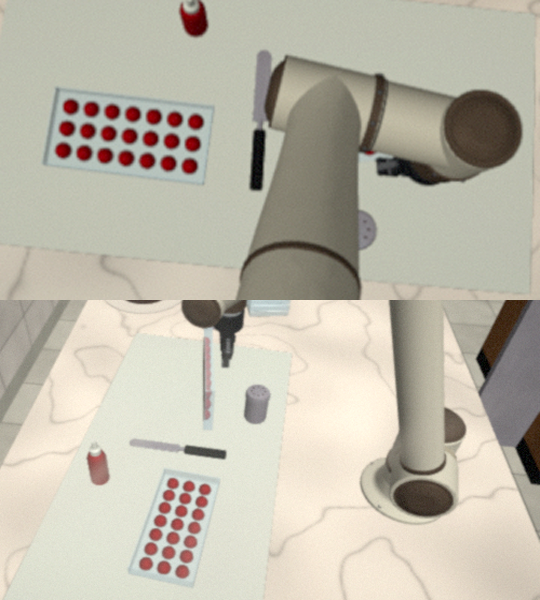

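mould_b lies flat with red up. The fingertips are behind mould_a, clear of the shaker. I'll push it the same way.

Emit:
step_arm(motion=[{"slide": [8,0,0],"dr": [0,0,0],"jaw": 0},{"slide": [15,0,0],"dr": [0,0,0],"jaw": 0},{"slide": [20,0,0],"dr": [0,0,0],"jaw": 0},{"slide": [25,0,0],"dr": [0,0,0],"jaw": 0},{"slide": [31,0,0],"dr": [0,0,0],"jaw": 0},{"slide": [36,0,0],"dr": [0,0,0],"jaw": 0},{"slide": [42,0,0],"dr": [0,0,0],"jaw": 0},{"slide": [47,0,0],"dr": [0,0,0],"jaw": 0}])

```text
clock: 6.4
position: [500.8, -260.7, 120.3]
ee_rot: [0.998, 0.057, 0.0, 0.0]
contact_force: [0.5, 0.4, 0.4]
gripper_width: 0.0
grasp_force: 0.0
```

Emit:
step_arm(motion=[{"slide": [-3,0,0],"dr": [0,0,0],"jaw": 0},{"slide": [-10,0,0],"dr": [0,0,0],"jaw": 0},{"slide": [-10,0,-30],"dr": [0,0,0],"jaw": 0},{"slide": [-10,0,-70],"dr": [0,0,0],"jaw": 0},{"slide": [-10,0,-110],"dr": [0,0,0],"jaw": 0},{"slide": [-10,0,-120],"dr": [0,0,0],"jaw": 0},{"slide": [-10,0,-120],"dr": [0,0,0],"jaw": 0},{"slide": [-10,0,-120],"dr": [0,0,0],"jaw": 0}])

```text
clock: 7.4
position: [489.3, -261.6, 238.7]
ee_rot: [0.998, 0.057, -0.001, -0.001]
contact_force: [0.2, 0.1, -0.7]
gripper_width: 0.1
grasp_force: 0.0
```

```bash
python3 go.py 473 -265 120
python3 - <<'E'
from h import *
im=optics.get_image("top");sd=optics.get_image("side")
cv2.imwrite("pics/c4.png",cv2.convertScaleAbs(np.vstack([cv2.resize(im[120:320,160:520],(540,300),interpolation=2),cv2.resize(sd[80:360,140:640],(540,300),interpolation=2)]),alpha=1.5))
E
```

```text
7.4 [ 489.3 -261.6  238.7] yaw 6.55 slide [-16.3   1.7 118.7] [ 0.2  0.1 -0.7] 0.0989442517143192 [-0.003  0.001 -1.   ]
```

View pics/c4.png

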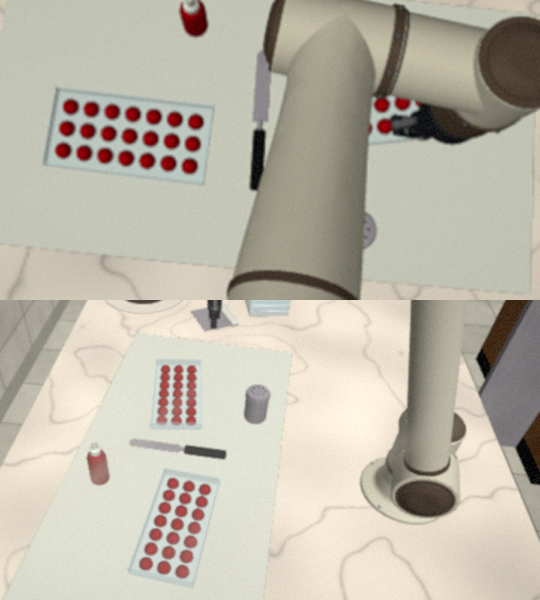

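Both moulds lie flat with the red shells up. The shaker, bottle and knife haven't moved, and the arm is clear of everything.

```bash
python3 -c "
from h import *
print(at('top',198,178.7,36),at('top',302.7,191.3,36));print(arm.job_done())"
```

```text
[593.3 305.8  36. ] [564.8  35.4  36. ]
the job is handed in; nothing more can be done
None
```

Both moulds were tipped with the fingertips and lie face down, red shells up, on the board; the shaker, bottle and knife look unmoved in the pictures, and the job was handed in at about 7.5 s without a verdict being shown.

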